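Isolate, index and re-energise the board test jig

TASK

On the repair bench, switch the test supply off by swinging the long-handled lever (the isolator) right over towards the robot, then turn the jig's turntable by its centre knob until the one round socket clicks home directly under the probe, and then switch the isolator fully on again by swinging it right over away from the robot. Never turn the table while the isolator is on; leave the short lever next to it and everything else on the bench undisturbed.

Things in the scene. Friction and masses are not known exactly. Their poses are not given: they have to be found in the camera images.
- supply_panel: Fixed grey switch panel, plate 150 x 220 x 12 mm (x -40 to +110 mm). Origin at the table top, x away from the robot, y along the panel, z up; turned by up to 0.25 rad. On it two levers on grey blocks: the long isolator at y = -30 mm (block 90 x 50 mm, top z = 42 mm, dark hinge cheeks up to z = 62 mm) and a short lever at y = +60 mm (block 60 x 36 mm, top z = 42 mm).
- light_bar (a point): Middle of the lower front edge of the panel's aluminium light bar (panel x +46, y 0, z 200 mm). The bar spans x +46 to +70, y -130 to +130, z 200 to 226 mm, on 14 mm square posts at x +58, y -103 and +103. It blocks a gripper coming straight down on the isolator handle in its on position: come in from -x, leaning 30 to 40 degrees. Below and behind it is open.
- isolator (a joint): Angle of the isolator lever, rad: 0 = off, leaning 0.7 rad from upright towards the panel's -x side (the robot); 1.4 = on, leaning 0.7 rad to the +x side, under the light bar. Spring detents hold it at both ends; it snaps over at mid-way; about 5 N at the handle. It starts on.
- isolator_grip (a point): Centre of the isolator's handle: a black plastic barrel, 22 mm in diameter and 40 mm long along the panel's y, flat ends, on a 10 mm round steel rod. It lies 85 mm from the hinge axis and moves with the lever.
- isolator_hinge (a point): Centre of the isolator's hinge, fixed on the panel at x 0, y -30, z 50 mm; the hinge axis runs along the panel's y.
- short_lever (a joint): Angle of the short lever, rad, 0 or 1.0 (two detents). To be left alone.
- short_lever_tip (a point): Centre of the short lever's grip, a black barrel 14 mm in diameter and 18 mm long, 42 mm from its hinge (panel x 0, y +60, z 45 mm). To be left alone.
- test_jig: Fixed test jig: round grey base, 220 mm across and 30 mm high, that carries the turntable. Origin at the table top on the turntable's axis, z up, x towards the probe column. The probe column (22 x 30 mm) stands at x 120 to 142 mm, up to z = 148 mm; its arm (24 mm wide, z 132 to 148 mm) reaches back to x = 67 mm and carries an 18 mm round probe head at x = 80 mm.
- turntable (a joint): Angle of the turntable, rad, anticlockwise seen from above. Detents at 0, 0.698, 1.396 and 2.094 (40 degrees apart) with stops just past the ends; spring-centred near each detent. At 1.396 the round socket is directly under the probe. It starts at 0 or 0.698.
- table_knob (a point): Centre of the black bar knob in the middle of the turntable, on its axis, 96 mm above the table top: bar 46 mm long (this point's x), 16 mm thick (its y), from z = 72 to 108 mm. It turns with the turntable (peak torque about 0.16 N m).
- round_socket (a point): Top centre of the one round socket on the turntable: black, 32 mm across, 18 mm tall, its top 66 mm above the table top, 80 mm from the axis. The turntable is an aluminium disc 200 mm across, its top at z = 48 mm, with eight square 24 mm sockets (10 mm tall) besides the round one, every 40 degrees.
- probe_tip (a point): Fixed lower tip of the probe, 75 mm above the table top, 80 mm from the turntable's axis.
- solder_spool: Bystander: small metal solder spool, 48 mm across, 45 mm high. Origin under its centre.
- flux_jar: Bystander: jar 50 mm across, 55 mm high. Origin under its centre.
- spray_can: Bystander: spray can 52 mm across, 180 mm high. Origin under its centre.
- meter: Bystander: black hand meter lying flat, 150 x 75 x 35 mm. Origin under its centre.
- parts_cup: Bystander: small open aluminium cup, 60 mm across, 50 mm high. Origin under its centre.
- driver: Bystander: black-handled screwdriver lying flat, 170 mm long. Origin under its middle.
- solvent_bottle: Bystander: bottle 60 mm across, 110 mm high. Origin under its centre.

How it is judged:
By the outcome, as a careful person would: the job done as asked, in the order asked, and still so for the second after the job is handed in, with the robot touching nothing.
It also fails if it takes over 69 s, if anything falls off the work surface, if the arm or the gripper's body presses on something with over 40 N, if the wrist force passes 120 N, or if a joint passes its speed limit or range.

ROBOT

A 6-joint arm with a two-finger parallel gripper is mounted at the origin on the work surface. World frame = base frame: x ahead of the robot, y to its left, z up, the work surface at z = 0. Lengths are in m, angles in rad, forces in N, time in s.
With the tool pointing down it reaches from about 0.375 to 0.975 m from the base axis. Payload 3.8 kg.
Tool frame: the origin (TCP) lies midway between the tips of the shut fingers; the grasp point (between the pads) lies 19 mm behind it; z points along the fingers, y is the line along which they close (so a half turn about z gives the same grasp; the last joint's range is limited). The gripper opens to 85 mm and grips with 20 to 120 N. Pads are 22 mm wide; open, the fingers measure 114 mm over their backs; the gripper's body (76 mm by 85 mm) begins 54 mm behind the grasp point. The pads swing forward as they close: fully open they stand 13 mm farther back than shut.
Start: joints at [-1.196, 0.264, 1.604, -0, 1.274, -0.037], TCP at [0.27, -0.619, 0.231] pointing down, gripper open.
Joint ranges: [-2.63, 2.63], [-0.94, 2.18], [0.31, 2.57], [-1.31, 4.45], [0, 2.66], [-2.55, 2.55]. Speed limits (rad/s): [2.57, 2.57, 3.14, 3.14, 3.14, 3.14].

INTERFACE

Orientations are given as a rotation vector (axis times angle).
In Python, from workcell import * gives the robot as it stands. The module is installed in compiled form; this text tells all that it offers.
- The arm moves only by the tool apply_moves, never from a script. Its arguments are lists of equal length, an entry for each row: "fingers": the opening, from 0 (shut) to 1 (fully open); "travel": the shift along the tool's x, y, z normalised to -1 to 1, where 1 is 0.05 m, a list of three; "rotation": the turn, a rotation vector about the tool's x, y, z normalised to -1 to 1, where 1 is 6 degrees, a list of three. In form: {"fingers": [fingers, ...], "travel": [[dx, dy, dz], ...], "rotation": [[ax, ay, az], ...]}. A call has 1 to 12 rows; each row shifts and turns the commanded pose from where the row before left it, along the tool's axes as they then stand; what a row does not reach is not made up. A row lasts 1/10 s, in which the tool goes at most 50 mm and 8.59 degrees, less where a joint would pass 70% of its speed; a pose out of reach is approached as far as the arm can. A call with a number of a shift or a turn outside -1 to 1 is refused whole. A call with a gripper value outside its range is refused whole. The fingers move at their own pace and stop on an object; "newtons" is the grip in N (left out, the last holds). Time passes only in rows, so rows that do not move let the fingers close. It gives the time, the measured TCP pose, the force, the opening and the grip force at its end, in the units of the state.
- read_state(): the state, without advancing time (a new reading comes with each control period).
- read_camera(name): name is "scene" or "top"; returns a dict with "image" (420x560x3 uint8, red, green, blue), "fx", "fy", "cx", "cy" (pixels), "k1" (the pictures are not rectified: a ray, as slopes to the right and down, at radius r is drawn at 1 + k1 r^2 times it, then the intrinsics apply), "extrinsics" (4x4, takes a point from world to camera coordinates). Camera axes: x right, y down, z forward; pixel columns grow to the right and rows downward; lengths in m; the calibration is good to about 2 mm. A picture is of the moment at which its call begins. There is no depth.
- finish_job(): hands the job in; it is judged then, once.
Trained networks look in the newest picture that a camera, given by its name, has taken for a name from the list of things; names that differ only in an ending like _2 or _b are one class to them, and where a whole thing is asked for, a point or a joint stands for the part that bears it (a point fixed in the world has none). Each returns a list of dicts, best first, with "p" (0 to 1); they miss things now and then, are a little off and sometimes report something else, mostly with a low value. They report only what shows in the picture. A call takes as long as a camera call.
- regions_of(camera, name): "mask" (420x560 bool, what is visible of it) and "bbox" ([left, top, width, height] in pixels, round what is visible of it).
- tip_of(camera, name): "location" ([column, row] in pixels: a listed point, or the origin of a listed thing).
The state is a dict: "time": time; "q": joint angles; "joint_vel": joint speeds; "joint_torque": joint torques, N m; "tool_pos": TCP position; "tcp_rot": TCP orientation; "wrist_force": force on the tool from outside, world axes, zero at the start; "torque": the same for the moment, N m; "width": opening from 0.0 (shut) to 1.0 (fully open); "grip_force": force on a finger pad.
Only numpy, scipy, OpenCV 4.12 (cv2) and the standard library are available. Lean on these libraries where they do the work, as an engineer would, in place of code of your own. Each camera call takes 0.05 s, during which the arm holds its last target. There are 200 camera calls.

## Working session

There is one attempt and no reset: what is moved stays moved. The work goes in short steps, Python scripts to look and compute and a tool call to move; the robot and the scene stay as the last step left them, time stands still between calls to the robot, and variables do not carry over. Pictures are saved under pics/ and viewed, at most 10 in all, crops included, and the job is handed in when it is done.

Besides the shell and the picture viewer there is one more tool, called after "Emit:" as name(argument=value, ...) on one line, values as JSON. apply_moves: Moves the arm, as the interface text tells. Scaled input: -1 to 1 covers 0.05 m each way for a shift and 6 degrees each way for a turn. Its arguments: {"type":"object","properties":{"fingers":{"type":"array","items":{"type":"number"}},"travel":{"type":"array","items":{"type":"array","items":{"type":"number"}}},"rotation":{"type":"array","items":{"type":"array","items":{"type":"number"}}},"newtons":{"type":"number"}},"required":["fingers","travel","rotation"]}

```bash
mkdir -p pics; ls; cat > h.py <<'E'
import numpy as np, cv2
from scipy.spatial.transform import Rotation as R
from workcell import *
def ray(c,px):
    K=np.array([[c["fx"],0,c["cx"]],[0,c["fy"],c["cy"]],[0,0,1.]])
    u=cv2.undistortPoints(np.array([[px]],float),K,np.array([c["k1"],0,0,0.]))[0,0]
    E=np.array(c["extrinsics"]);Rm=E[:3,:3];o=-Rm.T@E[:3,3]
    d=Rm.T@np.array([u[0],u[1],1.]);return o,d/np.linalg.norm(d)
def atz(c,px,z):
    o,d=ray(c,px);return o+d*(z-o[2])/d[2]
def tri(rs):
    A=sum(np.eye(3)-np.outer(d,d) for o,d in rs);b=sum((np.eye(3)-np.outer(d,d))@o for o,d in rs)
    p=np.linalg.solve(A,b);return p,[np.linalg.norm(np.cross(p-o,d)) for o,d in rs]
def proj(c,P):
    E=np.array(c["extrinsics"]);p=(E[:3,:3]@np.array(P).T).T+E[:3,3]
    x=p[:,:2]/p[:,2:];r=(x**2).sum(1,keepdims=True);x=x*(1+c["k1"]*r)
    return x*[c["fx"],c["fy"]]+[c["cx"],c["cy"]]
def save(c,name): cv2.imwrite("pics/"+name,c["image"][:,:,::-1])
E
python3 - <<'E'
from h import *
C={}
for n in("scene","top"):
    C[n]=read_camera(n);save(C[n],n+"1.png");E=C[n]["extrinsics"];E=np.array(E);print(n,-E[:3,:3].T@E[:3,3],C[n]["fx"],C[n]["k1"])
for t in["light_bar","isolator_grip","isolator_hinge","short_lever_tip","table_knob","round_socket","probe_tip","test_jig","supply_panel","spray_can","solvent_bottle","meter","flux_jar","solder_spool","parts_cup","driver"]:
    rs=[];s=t
    for n in C:
        l=tip_of(n,t)
        s+=" | "+n+" "+str([(np.round(a["location"]).tolist(),round(a["p"],2)) for a in l[:2]])
        if l: rs.append(ray(C[n],l[0]["location"]))
    if len(rs)==2:
        p,e=tri(rs);s+=" -> %s err %.4f"%(p.round(4),e[0])
    print(s)
E
```

```text
pics
scene [ 1.25491262 -0.93558486  0.89759833] 389.41782792815934 -0.051522051628441465
top [0.2471989  0.01016444 2.19373665] 527.2755007636728 -0.16705662864372098
light_bar | scene [([340.0, 174.0], 0.56)] | top [([201.0, 183.0], 0.79)] -> [0.6375 0.2979 0.1975] err 0.0066
isolator_grip | scene [([324.0, 208.0], 0.72), ([339.0, 200.0], 0.51)] | top [([211.0, 187.0], 0.61), ([290.0, 260.0], 0.57)] -> [0.6281 0.261  0.0633] err 0.0310
isolator_hinge | scene [([325.0, 207.0], 0.84)] | top [([218.0, 197.0], 0.58)] -> [0.6101 0.2461 0.0614] err 0.0053
short_lever_tip | scene [] | top [([192.0, 201.0], 0.54), ([278.0, 178.0], 0.47)]
table_knob | scene [([221.0, 262.0], 0.61)] | top [([348.0, 220.0], 0.85), ([329.0, 266.0], 0.72)] -> [ 0.5317 -0.2803  0.086 ] err 0.0028
round_socket | scene [([223.0, 286.0], 0.89), ([338.0, 198.0], 0.6)] | top [([356.0, 208.0], 0.91)] -> [ 0.5859 -0.3229  0.0474] err 0.0019
probe_tip | scene [([239.0, 276.0], 0.86)] | top [([344.0, 202.0], 0.87)] -> [ 0.6069 -0.2689  0.0611] err 0.0030
test_jig | scene [([222.0, 281.0], 0.6)] | top [([344.0, 225.0], 0.
[... 341 characters left out ...]
0.69)] | top [([329.0, 262.0], 0.54), ([234.0, 266.0], 0.44)] -> [ 0.4419 -0.1258  0.1871] err 0.1128
meter | scene [([338.0, 182.0], 0.81), ([236.0, 232.0], 0.69)] | top [([142.0, 231.0], 0.74)] -> [ 0.4777  0.582  -0.0162] err 0.0055
flux_jar | scene [([278.0, 244.0], 0.47)] | top []
solder_spool | scene [([235.0, 233.0], 0.63)] | top [([287.0, 261.0], 0.51)] -> [ 0.3658 -0.04   -0.0113] err 0.0042
parts_cup | scene [([199.0, 253.0], 0.67), ([222.0, 260.0], 0.43)] | top [([330.0, 266.0], 0.52)] -> [ 0.3496 -0.2187 -0.0036] err 0.0036
driver | scene [([138.0, 317.0], 0.67), ([262.0, 203.0], 0.23)] | top [([407.0, 247.0], 0.56), ([213.0, 209.0], 0.33)] -> [ 0.4338 -0.5448 -0.0013] err 0.0006
```

```bash
python3 - <<'E'
import cv2
s=cv2.imread("pics/scene1.png");t=cv2.imread("pics/top1.png")
cv2.imwrite("pics/s2.png",cv2.resize(s[150:330,130:370],None,fx=3.33,fy=3.33,interpolation=cv2.INTER_CUBIC))
cv2.imwrite("pics/t2.png",cv2.resize(t[140:300,170:410],None,fx=3.33,fy=3.33,interpolation=cv2.INTER_CUBIC))
E
```

```text
(no output)
```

View pics/s2.png

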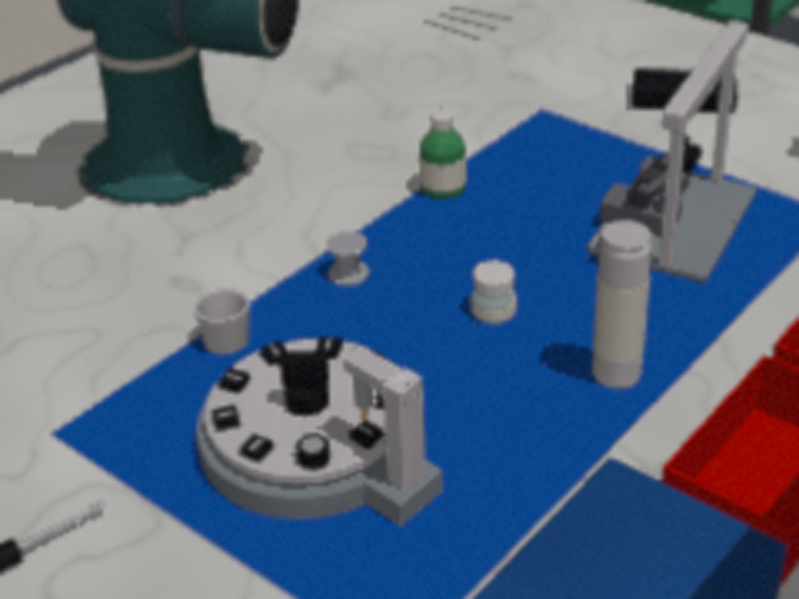

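View pics/t2.png

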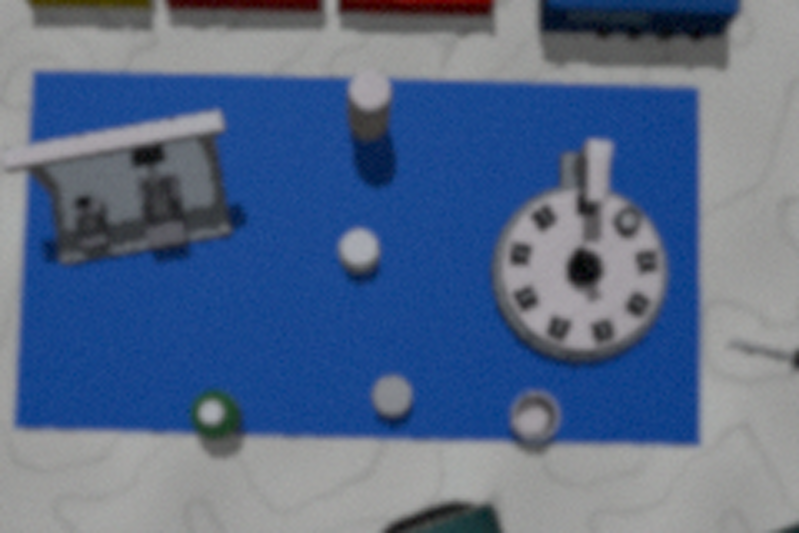

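The scene crop shows the jig with its round socket at (312,450) one step from the probe, and the panel with its lever on under the bar at (680,160). The top crop agrees: the round socket at (628,220) is one step clockwise of the probe, and the bar runs from (5,163) to (222,120). I'll fit both models to the images.

```bash
cat > fit.py <<'E'
from h import *
from scipy.optimize import least_squares
from scipy.ndimage import map_coordinates
def edges(c):
    g=cv2.cvtColor(cv2.GaussianBlur(cv2.resize(c["image"],None,fx=4,fy=4,interpolation=cv2.INTER_CUBIC),(0,0),2.5),cv2.COLOR_RGB2LAB)
    e=np.zeros(g.shape[:2],np.uint8)
    for k in range(3): e|=cv2.Canny(np.ascontiguousarray(g[:,:,k]),15,40)
    return np.minimum(cv2.distanceTransform(255-e,cv2.DIST_L2,5)/4,6)
def box(a,b): return np.array([[x,y,z] for x in(a[0],b[0]) for y in(a[1],b[1]) for z in(a[2],b[2])])
def circ(x,y,z,r): 
    t=np.linspace(0,2*np.pi,80);return np.c_[x+r*np.cos(t),y+r*np.sin(t),0*t+z]
def pose(P,x,y,yaw): return R.from_euler("z",yaw).apply(P)+[x,y,0]
def hull(c,P):
    h=cv2.convexHull(proj(c,P).astype(np.float32))[:,0];return dens(np.r_[h,h[:1]])
def dens(h): return np.concatenate([a+(b-a)*np.linspace(0,1,max(2,int(np.linalg.norm(b-a)*2)))[:,None] for a,b in zip(h[:-1],h[1:])])
def panel(c,p):
    x,y,w=p;o=[hull(c,pose(box((.046,-.13,.2),(.07,.13,.226)),x,y,w))]
    o.append(dens(proj(c,pose(np.array([[-.04,-.11,.012],[-.04,.11,.012]]),x,y,w))))
    o.append(dens(proj(c,pose(np.array([[-.04,-.11,.012],[.11,-.11,.012],[.11,.0,.012]]),x,y,w))))
    return o
def jig(c,p):
    x,y,w,a=p;s=w+a
    o=[hull(c,pose(circ(0,0,.048,.1),x,y,0)),hull(c,pose(circ(.08,0,.066,.016),x,y,s-1.396)),hull(c,pose(box((.067,-.012,.132),(.142,.012,.148)),x,y,w))]
    o.append(dens(proj(c,pose(np.array([[.142,-.015,.03],[.142,-.015,.148]]),x,y,w))))
    return o
def fit(f,p0,cams,sp=8):
    D=[edges(c) for c in cams]
    def res(p):
        r=[]
        for c,d in zip(cams,D):
            for q in f(c,p): r.append(map_coordinates(d,[q[:,1]*4+1.5,q[:,0]*4+1.5],order=1,mode="nearest")/np.sqrt(1))
        return np.concatenate(r)
    rng=np.random.default_rng(0);best=None
    for i in range(sp):
        q=np.array(p0)+(rng.normal(size=len(p0))*([.006,.006,.04,.04][:len(p0)]) if i else 0)
        N=[None]
        n=len(res(q))
        def rr(p):
            v=res(p);return np.interp(np.linspace(0,1,n),np.linspace(0,1,len(v)),v)
        s=least_squares(rr,q,loss="soft_l1",f_scale=.7,diff_step=1e-3,x_scale=[.01,.01,.05,.05][:len(p0)])
        if best is None or s.cost<best.cost: best=s
    return best.x,best.cost/n
def overlay(c,qs,name,r0,r1,c0,c1,f):
    im=cv2.resize(c["image"][r0:r1,c0:c1,::-1],None,fx=f,fy=f,interpolation=cv2.INTER_CUBIC)
    for q in qs:
        for u,v in (q-[c0,r0]+.5)*f: cv2.circle(im,(int(u),int(v)),0,(0,255,255),-1)
    return im
E
cat > run1.py <<'E'
from fit import *
C={n:read_camera(n) for n in("scene","top")}
pp0=[.592,.287,.22]; jp0=[.527,-.2774,.08,.698]
for nm,f,p0 in(("panel",panel,pp0),("jig",jig,jp0)):
    for cs in(("top",),("scene",),("scene","top")):
        p,c=fit(f,p0,[C[k] for k in cs]);print(nm,cs,p.round(4),round(c,3))
    if nm=="panel":pp=p
    else:jp=p
np.save("pose.npy",np.r_[pp,jp])
# knob
for n in C:
    c=C[n];g=c["image"].max(2).astype(float);best=[]
    u=cv2.resize(g,None,fx=4,fy=4,interpolation=cv2.INTER_CUBIC)
    for y in np.arange(-90,90,3):
        h=hull(c,pose(box((-.023,-.008,.072),(.023,.008,.108)),jp[0],jp[1],np.radians(y)))
        m=np.zeros(u.shape,np.uint8);cv2.fillPoly(m,[np.int32(h*4+1.5)],1)
        ring=cv2.dilate(m,np.ones((9,9)))-m
        best.append((u[m>0].mean()-u[ring>0].mean(),y))
    print(n,[(round(a),int(b)) for a,b in sorted(best)[:8]])
a=overlay(C["top"],panel(C["top"],pp),"",165,235,165,245,5);b=overlay(C["scene"],panel(C["scene"],pp),"",150,220,300,380,5)
d=overlay(C["top"],jig(C["top"],jp),"",178,238,310,380,5);e=overlay(C["scene"],jig(C["scene"],jp),"",248,308,187,267,5)
d=cv2.resize(d[:250,:],(350,250)) if 0 else d
out=np.zeros((600,800,3),np.uint8)
for im,(r,k) in((a,(0,0)),(b,(0,400)),(d[:250],(350,0)),(e[:250],(350,400))):
    im=im[:600-r];out[r:r+im.shape[0],k:k+im.shape[1]]=im[:, :800-k]
cv2.imwrite("pics/ov1.png",out)
E
python3 run1.py
```

```text
panel ('top',) [0.5915 0.2866 0.1843] 0.474
panel ('scene',) [0.5885 0.2793 0.195 ] 0.363
panel ('scene', 'top') [0.5908 0.282  0.1907] 0.454
jig ('top',) [ 0.5339 -0.2727 -0.0633  0.7116] 0.138
jig ('scene',) [ 0.5238 -0.2783 -0.0925  0.8758] 0.366
jig ('scene', 'top') [ 0.5273 -0.2755 -0.0516  0.7805] 0.336
scene [(-47, 33), (-47, 30), (-47, 27), (-47, 36), (-46, 21), (-46, 24), (-46, 39), (-45, 18)]
top [(-50, 36), (-49, 45), (-49, 27), (-49, 39), (-49, 42), (-49, 33), (-49, 24), (-49, 30)]
```

View pics/ov1.png

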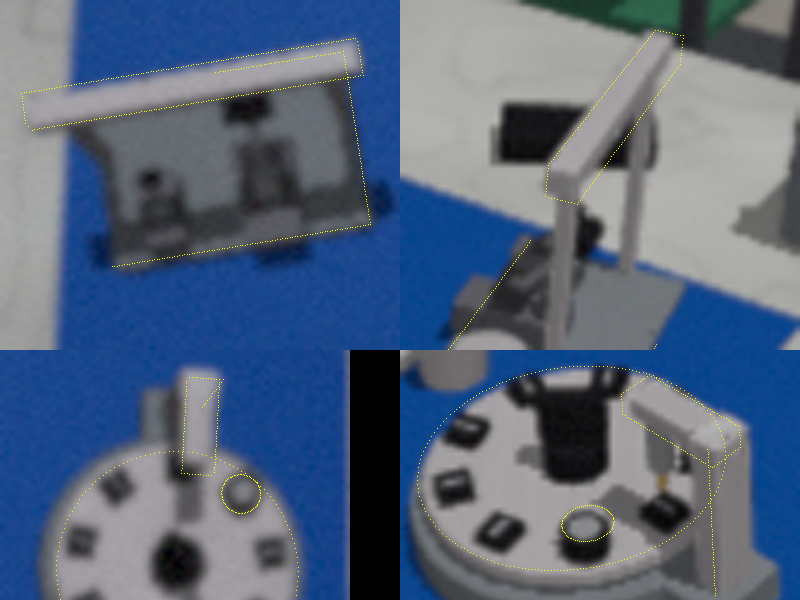

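The auto-fit is roughly right: the panel matches, but the jig outline is a few mm off. I'll cross-check it with a rigid fit to the network keypoints over several pictures.

```bash
cat > run2.py <<'E'
from fit import *
obs={};C={}
for k in range(3):
    for n in("scene","top"):
        C[n]=read_camera(n)
        for t in["light_bar","isolator_grip","isolator_hinge","table_knob","round_socket","probe_tip","test_jig","supply_panel","short_lever_tip"]:
            l=tip_of(n,t)
            if l and l[0]["p"]>.5: obs.setdefault((n,t),[]).append(l[0]["location"])
for k,v in obs.items(): obs[k]=np.array(v)
def solve(models,p0):
    keys=[(k) for k in obs if k[1] in models(p0)]
    def res(p):
        m=models(p);return np.concatenate([(proj(C[k[0]],[m[k[1]]])-obs[k].mean(0)).ravel() for k in keys])
    s=least_squares(res,p0,loss="soft_l1",f_scale=1.,x_scale=[.01,.01,.05,.05][:len(p0)])
    print(s.x.round(4));r=res(s.x).reshape(-1,2)
    for k,e in zip(keys,r): print("  ",k,e.round(1),obs[k].std(0).round(1),len(obs[k]))
    return s.x
def mp(p):
    d={"light_bar":[.046,0,.2],"isolator_grip":[.0548,-.03,.115],"isolator_hinge":[0,-.03,.05],"supply_panel":[0,0,0]}
    return {k:pose(np.array([v]),*p)[0] for k,v in d.items()}
def mj(p):
    x,y,w,a=p;d={"table_knob":[0,0,.096],"probe_tip":[.08,0,.075],"test_jig":[0,0,0],"round_socket":[.08*np.cos(a-1.396),.08*np.sin(a-1.396),.066]}
    return {k:pose(np.array([v]),x,y,w)[0] for k,v in d.items()}
solve(mp,[.59,.285,.19]);solve(mj,[.527,-.277,-.03,.698])
for n in C:
  for t in("turntable","table_knob","isolator"):
    for l in regions_of(n,t)[:2]:
        ys,xs=np.nonzero(l["mask"]);print(n,t,round(l["p"],2),l["bbox"],xs.mean().round(1),ys.mean().round(1))
s=read_state();Rm=R.from_rotvec(s["tcp_rot"]).as_matrix();print(s["tool_pos"],Rm.round(3),s["time"])
E
python3 run2.py
```

```text
[0.5857 0.2867 0.1635]
   ('scene', 'light_bar') [ 1.7 -0.1] [1.3 0.6] 3
   ('scene', 'isolator_grip') [141.3 -58.6] [0. 0.] 1
   ('scene', 'isolator_hinge') [ 0.2 -2.6] [0.2 1.4] 3
   ('scene', 'supply_panel') [-0.7  1.4] [0.5 1.1] 3
   ('top', 'light_bar') [1.5 2. ] [1.3 0.4] 3
   ('top', 'isolator_grip') [ 0.6 -0.4] [2.1 1.1] 2
   ('top', 'isolator_hinge') [-0.4  2.5] [0.5 1.2] 3
   ('top', 'supply_panel') [ 0.2 -0.4] [0.5 1. ] 3
[ 0.5303 -0.2724  0.535   0.1827]
   ('scene', 'table_knob') [-0.1  1.8] [0.5 1.9] 3
   ('scene', 'round_socket') [-0.2  0.1] [0.6 2.1] 3
   ('scene', 'probe_tip') [-4.5  0.2] [18.1 15.2] 3
   ('scene', 'test_jig') [ 0.2 -1.2] [1.1 1.1] 3
   ('top', 'table_knob') [-0.1  1.4] [0.2 0.3] 2
   ('top', 'round_socket') [ 0.4 -1.7] [0.5 0.4] 3
   ('top', 'probe_tip') [-28.1 -12.2] [29.1 22.1] 3
   ('top', 'test_jig') [-0.5  0.2] [1.4 0.8] 3
scene turntable 0.58 [192.9, 248.8, 52.6, 49.3] 217.2 274.4
scene table_knob 0.69 [190.4, 250.6, 56.7, 46.7] 217.8 274.3
scene table_knob 0.34 [306.9, 156.7, 48.8, 76.7] 336.3 202.5
scene isolator 0.54 [322.8, 194.0, 18.6, 15.5] 333.0 199.8
scene isolator 0.26 [268.9, 228.8, 15.8, 15.2] 277.6 237.6
top turntable 0.63 [320.2, 195.5, 49.1, 49.2] 344.4 220.8
top table_knob 0.84 [323.9, 196.9, 46.7, 47.8] 344.1 221.3
top isolator 0.45 [208.3, 181.7, 11.5, 24.7] 214.4 190.1
[ 0.27020813 -0.61855202  0.23128479] [[ 0.916  0.4    0.   ]
 [ 0.4   -0.916  0.   ]
 [ 0.     0.    -1.   ]] 5.1
```

```bash
cat > plan.py <<'E'
from h import *
def rows(p0,R0,segs):
    # segs: (target p or None, target R or None, n)
    for p,Rt,n in segs:
        p=p0 if p is None else np.array(p);Rt=R0 if Rt is None else Rt
        w=(R0.inv()*Rt).as_rotvec()
        sh=R0.inv().apply(p-p0)
        print(n,"rows each travel",(sh/n/.05).round(3),"rot",(np.degrees(w)/n/6).round(3))
        p0,R0=p,Rt
def cur():
    s=read_state();return np.array(s["tool_pos"]),R.from_rotvec(s["tcp_rot"])
P=np.array([.589,.284,.185]); J=np.array([.529,-.275])
Rp=R.from_euler("z",P[2])
def pw(v): return Rp.apply(v)+[P[0],P[1],0]
def lean(deg):
    a=np.radians(deg);z=np.array([np.sin(a),0,-np.cos(a)]);y=np.array([0,-1.,0]);x=np.cross(y,z)
    return Rp*R.from_matrix(np.c_[x,y,z])
E
python3 - <<'E'
from plan import *
c=read_camera("top")
print(atz(c,(344.75,220.1),.048))
L=lean(42);z=L.apply([0,0,1])
h=pw([.0548,-.03,.115]);g=h+.02*z;pre=g-.13*z
print("h",h,"g",g,"pre",pre)
p,r=cur()
rows(p,r,[(p+[0,0,.12],None,3),([*pre[:2],p[2]+.12],None,24),(None,L,12),(pre,None,6),(g,None,12)])
E
```

```text
[ 0.53417375 -0.27415711  0.048     ]
h [0.6483833  0.26459218 0.115     ] g [0.66153756 0.26705387 0.1001371 ] pre [0.5760349  0.25105291 0.19674593]
3 rows each travel [ 0.  -0.  -0.8] rot [0. 0. 0.]
24 rows each travel [ 0.524 -0.562  0.   ] rot [0. 0. 0.]
12 rows each travel [0. 0. 0.] rot [-0.066  0.581  0.172]
6 rows each travel [-0.345  0.     0.383] rot [0. 0. 0.]
12 rows each travel [-0.     0.     0.217] rot [0. 0. 0.]
```

Emit:
apply_moves(fingers=[1, 1, 1, 1, 1, 1, 1, 1, 1, 1, 1, 1], travel=[[0, 0, -0.8], [0, 0, -0.8], [0, 0, -0.8], [0.52, -0.56, 0], [0.52, -0.56, 0], [0.52, -0.56, 0], [0.52, -0.56, 0], [0.52, -0.56, 0], [0.52, -0.56, 0], [0.52, -0.56, 0], [0.52, -0.56, 0], [0.52, -0.56, 0]], rotation=[[0, 0, 0], [0, 0, 0], [0, 0, 0], [0, 0, 0], [0, 0, 0], [0, 0, 0], [0, 0, 0], [0, 0, 0], [0, 0, 0], [0, 0, 0], [0, 0, 0], [0, 0, 0]], newtons=30)

```text
time: 6.35
tool_pos: [0.3839, -0.2925, 0.3515]
tcp_rot: [3.075, 0.642, 0.001]
wrist_force: [0.6, 0.6, -0.4]
width: 0.999
grip_force: 0.0
```

Emit:
apply_moves(fingers=[1, 1, 1, 1, 1, 1, 1, 1, 1, 1, 1, 1], travel=[[0.52, -0.56, 0], [0.52, -0.56, 0], [0.52, -0.56, 0], [0.52, -0.56, 0], [0.52, -0.56, 0], [0.52, -0.56, 0], [0.52, -0.56, 0], [0.52, -0.56, 0], [0.52, -0.56, 0], [0.52, -0.56, 0], [0.52, -0.56, 0], [0.52, -0.56, 0]], rotation=[[0, 0, 0], [0, 0, 0], [0, 0, 0], [0, 0, 0], [0, 0, 0], [0, 0, 0], [0, 0, 0], [0, 0, 0], [0, 0, 0], [0, 0, 0], [0, 0, 0], [0, 0, 0]])

```text
time: 7.55
tool_pos: [0.5354, 0.1404, 0.3515]
tcp_rot: [3.075, 0.643, 0.001]
wrist_force: [0.6, -0.8, 0.8]
width: 1.001
grip_force: 0.0
```

Emit:
apply_moves(fingers=[1, 1, 1, 1, 1, 1, 1, 1, 1, 1, 1, 1], travel=[[0.52, -0.56, 0], [0.52, -0.56, 0], [0.52, -0.56, 0], [0, 0, 0], [0, 0, 0], [0, 0, 0], [0, 0, 0], [0, 0, 0], [0, 0, 0], [0, 0, 0], [0, 0, 0], [0, 0, 0]], rotation=[[0, 0, 0], [0, 0, 0], [0, 0, 0], [-0.09, 0.77, 0.23], [-0.09, 0.77, 0.23], [-0.09, 0.77, 0.23], [-0.09, 0.77, 0.23], [-0.09, 0.77, 0.23], [-0.09, 0.77, 0.23], [-0.09, 0.77, 0.23], [-0.09, 0.77, 0.23], [-0.09, 0.77, 0.23]])

```text
time: 8.75
tool_pos: [0.5728, 0.2469, 0.352]
tcp_rot: [-2.862, -0.263, -1.099]
wrist_force: [-1.4, -0.8, -0.6]
width: 1.003
grip_force: 0.0
```

```bash
python3 - <<'E'
from plan import *
L=lean(42);z=L.apply([0,0,1]);h=pw([.0548,-.03,.115]);g=h+.02*z;pre=g-.13*z
p,r=cur();print(p,read_state()["q"],read_state()["time"])
rows(p,r,[(None,L,1),(pre,None,6),(g,None,12)])
E
```

```text
[0.5728202  0.24693521 0.35198086] [ 0.4745847  -0.30022451  2.10121775 -0.32226185  0.65425938  2.04851889] 8.75
1 rows each travel [0. 0. 0.] rot [ 0.016 -0.001 -0.007]
6 rows each travel [-0.337 -0.012  0.393] rot [0. 0. 0.]
12 rows each travel [-0.     0.     0.217] rot [0. 0. 0.]
```

Emit:
apply_moves(fingers=[1, 1, 1, 1, 1, 1, 1], travel=[[-0.34, -0.01, 0.39], [-0.34, -0.01, 0.39], [-0.34, -0.01, 0.39], [-0.34, -0.01, 0.39], [-0.34, -0.01, 0.39], [-0.34, -0.01, 0.39], [0, 0, 0]], rotation=[[0, 0, 0], [0, 0, 0], [0, 0, 0], [0, 0, 0], [0, 0, 0], [0, 0, 0], [0, 0, 0]])

```text
time: 9.45
tool_pos: [0.5715, 0.2483, 0.1904]
tcp_rot: [-2.873, -0.267, -1.083]
wrist_force: [-0.2, -0.2, -0.8]
width: 1.002
grip_force: 0.0
```

```bash
python3 - <<'E'
from fit import *
from plan import P,pw,cur
C={n:read_camera(n) for n in("top","scene")}
p,r=cur();h=pw([.0548,-.03,.115]);print(p,r.as_matrix().round(3),read_state()["q"])
def mk(c):
    q=[panel(c,P)[0]]
    q.append(dens(proj(c,[pw([.0548,-.05,.115]),pw([.0548,-.01,.115])])))
    q.append(dens(proj(c,[p,h])));return q
a=overlay(C["top"],mk(C["top"]),"",150,225,170,250,5);b=overlay(C["scene"],mk(C["scene"]),"",145,225,290,370,5)
out=np.zeros((400,800,3),np.uint8);out[:375,:400]=a;out[:,400:]=b
cv2.imwrite("pics/pre1.png",out)
E
```

```text
[0.57424315 0.24994448 0.19594885] [[ 0.733  0.183  0.655]
 [ 0.138 -0.983  0.12 ]
 [ 0.666  0.002 -0.746]] [ 0.47909871 -0.14673411  2.279443   -0.58810313  0.35921254  2.35013201]
```

View pics/pre1.png

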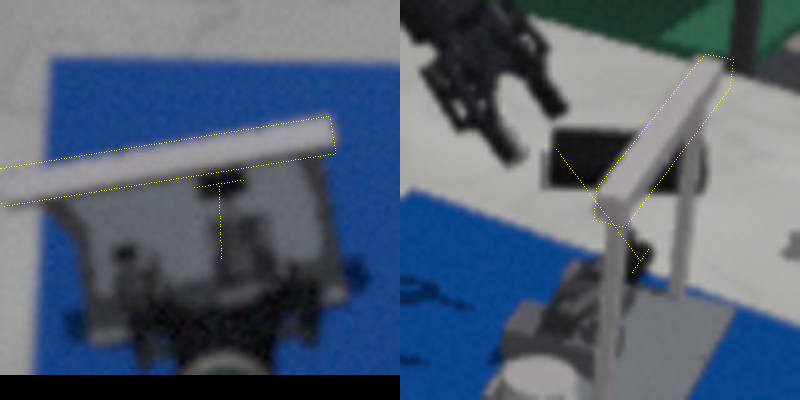

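The handle overlay sits on the barrel in both views: top (222,183), scene (640,257). Joint 6 is near its limit, so I'll fit simple kinematics to predict the margin at the grasp.

```bash
cat > kin.py <<'E'
from plan import *
from scipy.optimize import least_squares
s0=([-1.196,.264,1.604,0,1.274,-.037],[.2702,-.6186,.2313],R.from_matrix([[.916,.4,0],[.4,-.916,0],[0,0,-1]]))
s1=([.4745847,-.30022451,2.10121775,-.32226185,.65425938,2.04851889],[.5728202,.24693521,.35198086],None)
def fk(q,k):
    h,e,a,b,o,d=k
    A=R.from_euler("z",q[0]);p=np.array([0,0,h])+A.apply([e,0,0])
    A=A*R.from_euler("y",q[1]);p=p+A.apply([0,0,a])
    A=A*R.from_euler("y",q[2]);p=p+A.apply([o,0,b])
    A=A*R.from_euler("z",q[3])*R.from_euler("y",q[4])*R.from_euler("z",q[5])
    return p+A.apply([0,0,d]),A
if __name__=="__main__":
    st=read_state();s2=(st["q"],st["tool_pos"],None)
    D=[s0,s1,s2]
    f=lambda k:np.concatenate([fk(q,k)[0]-p for q,p,_ in D])
    s=least_squares(f,[.3,0,.4,.4,0,.2]);K=s.x;print(K.round(4),np.abs(f(K)).max())
    A=fk(s2[0],K)[1];Rt=R.from_rotvec(st["tcp_rot"]);off=A.inv()*Rt;print("off",off.as_rotvec().round(3),(fk(s0[0],K)[1].inv()*s0[2]).as_rotvec().round(3))
    np.savez("kin.npz",K=K,off=off.as_rotvec())
    h=pw([.0548,-.03,.115])
    for l in(42,38,34,30):
        L=lean(l);g=h+.02*L.apply([0,0,1])
        def e(q):
            p,A=fk(q,K);return np.r_[(p-g)*10,((A*off).inv()*L).as_rotvec()]
        r=least_squares(e,s2[0]);print(l,r.x.round(3),r.cost)
E
python3 kin.py
```

```text
[ 0.2394  0.0639  0.4098  0.5192 -0.0256  0.2633] 0.023243269333203975
off [0.    0.    1.571] [-0.    -0.     1.571]
42 [ 0.448  0.217  2.126 -1.132  0.193  2.892] 2.045831560349731e-22
38 [ 0.442  0.223  2.09  -0.722  0.239  2.482] 6.260622895677831e-20
34 [ 0.436  0.235  2.052 -0.474  0.309  2.235] 1.7423948392182085e-30
30 [ 0.43   0.249  2.012 -0.325  0.388  2.086] 1.3453503664196995e-19
```

Emit:
apply_moves(fingers=[1, 1, 1, 1, 1, 1, 1, 1, 1, 1, 1, 1], travel=[[0, 0, 0], [0, 0, 0], [0, 0, 0], [0, 0, 0], [0, 0, 0], [0, 0, 0], [0, 0, 0], [0, 0, 0], [0, 0, 0], [0, 0, 0], [0, 0, 0], [0, 0, 0]], rotation=[[0, 0, -1], [0, 0, -1], [0, 0, -1], [0, 0, -1], [0, 0, -1], [0, 0, -1], [0, 0, -1], [0, 0, -1], [0, 0, -1], [0, 0, -1], [0, 0, -1], [0, 0, -1]])

```text
time: 10.75
tool_pos: [0.5759, 0.2508, 0.1998]
tcp_rot: [1.974, 1.741, 0.868]
wrist_force: [-0.1, -0.5, -0.0]
width: 0.995
grip_force: 0.0
```

Emit:
apply_moves(fingers=[1, 1, 1, 1, 1, 1, 1, 1, 1, 1, 1, 1], travel=[[0, 0, 0], [0, 0, 0], [0, 0, 0], [0, 0, 0], [0, 0, 0], [0, 0, 0], [0, 0, 0], [0, 0, 0], [0, 0, 0], [0, 0, 0], [0, 0, 0], [0, 0, 0]], rotation=[[0, 0, -1], [0, 0, -1], [0, 0, -1], [0, 0, -1], [0, 0, -1], [0, 0, -1], [0, 0, -1], [0, 0, -1], [0, 0, -1], [0, 0, -1], [0, 0, -1], [0, 0, -1]])

```text
time: 11.95
tool_pos: [0.5759, 0.2508, 0.1998]
tcp_rot: [0.532, 2.383, 0.368]
wrist_force: [0.0, 0.6, 1.0]
width: 1.004
grip_force: 0.0
```

Emit:
apply_moves(fingers=[1, 1, 1, 1, 1, 1, 1, 1], travel=[[0, 0, 0], [0, 0, 0], [0, 0, 0], [0, 0, 0], [0, 0, 0], [0, 0, 0], [0, 0, 0], [0, 0, 0]], rotation=[[0, 0, -1], [0, 0, -1], [0, 0, -1], [0, 0, -1], [0, 0, -1], [0, 0, -1], [0, 0.5, 0], [0, 0, 0]])

```text
time: 12.75
tool_pos: [0.5771, 0.2515, 0.2011]
tcp_rot: [-0.225, 2.45, 0.082]
wrist_force: [0.9, 0.2, 0.2]
width: 1.0
grip_force: 0.0
```

```bash
cat >> plan.py <<'E'
F=R.from_rotvec([0,0,np.pi])
E
python3 - <<'E'
from plan import *
L=lean(39)*F;z=L.apply([0,0,1]);h=pw([.0548,-.03,.115]);g=h+.02*z
p,r=cur();print(p,g,read_state()["q"],read_state()["time"])
rows(p,r,[(None,L,1),(g-.06*z,None,4),(g,None,6)])
E
```

```text
[0.57709999 0.25145113 0.20106853] [0.66075494 0.26690741 0.09945708] [ 0.46911827 -0.13629477  2.23893393 -0.45565946  0.41378511 -0.92467481] 12.75
1 rows each travel [0. 0. 0.] rot [ 0.     0.025 -0.016]
4 rows each travel [-0.011 -0.001  0.363] rot [0. 0. 0.]
6 rows each travel [-0.   0.   0.2] rot [0. 0. 0.]
```

Emit:
apply_moves(fingers=[1, 1, 1, 1, 1, 1, 1, 1, 1, 1, 1], travel=[[-0.01, 0, 0.36], [-0.01, 0, 0.36], [-0.01, 0, 0.36], [-0.01, 0, 0.36], [0, 0, 0.2], [0, 0, 0.2], [0, 0, 0.2], [0, 0, 0.2], [0, 0, 0.2], [0, 0, 0.2], [0, 0, 0]], rotation=[[0, 0, 0], [0, 0, 0], [0, 0, 0], [0, 0, 0], [0, 0, 0], [0, 0, 0], [0, 0, 0], [0, 0, 0], [0, 0, 0], [0, 0, 0], [0, 0, 0]])

```text
time: 13.85
tool_pos: [0.6575, 0.2653, 0.094]
tcp_rot: [-0.228, 2.456, 0.077]
wrist_force: [0.3, 0.1, 0.6]
width: 1.001
grip_force: 0.0
```

Emit:
apply_moves(fingers=[0.55, 0.45, 0.4, 0.3, 0.3, 0.3, 0.3, 0.3], travel=[[0, 0, 0], [0, 0, 0], [0, 0, 0], [0, 0, 0], [0, 0, 0], [0, 0, 0], [0, 0, 0], [0, 0, 0]], rotation=[[0, 0, 0], [0, 0, 0], [0, 0, 0], [0, 0, 0], [0, 0, 0], [0, 0, 0], [0, 0, 0], [0, 0, 0]], newtons=30)

```text
time: 14.65
tool_pos: [0.6575, 0.2633, 0.0956]
tcp_rot: [-0.225, 2.456, 0.074]
wrist_force: [-3.6, -7.2, 6.9]
width: 0.462
grip_force: 29.6
```

```bash
python3 - <<'E'
from plan import *
s=read_state();p,r=cur();print(p,s["q"],s["wrist_force"],s["torque"],s["width"],s["grip_force"])
Ri=Rp.inv();q=Ri.apply(p-[P[0],P[1],0]);z=Ri.apply(r.apply([0,0,1]));print("panel tcp",q,z)
th=.7-np.arange(1,9)*1.4/8
pts=[pw([.085*np.sin(t),-.03,.05+.085*np.cos(t)])-pw([.0548,-.03,.115])+p for t in th]
rows(p,r,[(x,None,2) for x in pts])
E
```

```text
[0.65745315 0.26333687 0.09555316] [ 0.42004138  0.16842895  2.1596698  -0.79320863  0.21376415 -0.60404983] [-3.6204225  -7.24179801  6.91727741] [-0.76462477  0.13512809 -0.55883513] 0.4621321282965125 29.5689457654953
panel tcp [ 0.06348418 -0.03290226  0.09555316] [ 0.62640228 -0.00544365 -0.77948095]
2 rows each travel [ 0.041 -0.001 -0.143] rot [0. 0. 0.]
2 rows each travel [ 0.065 -0.001 -0.133] rot [0. 0. 0.]
2 rows each travel [ 0.088 -0.001 -0.12 ] rot [0. 0. 0.]
2 rows each travel [ 0.107 -0.001 -0.103] rot [0. 0. 0.]
2 rows each travel [ 0.123 -0.    -0.083] rot [0. 0. 0.]
2 rows each travel [ 0.136 -0.    -0.06 ] rot [0. 0. 0.]
2 rows each travel [ 0.144 -0.    -0.035] rot [0. 0. 0.]
2 rows each travel [ 0.148 -0.    -0.01 ] rot [0. 0. 0.]
```

The barrel is gripped: the width reads 39 mm against 40 mm. Next I swing along the arc.

Emit:
apply_moves(fingers=[0.3, 0.3, 0.3, 0.3, 0.3, 0.3, 0.3, 0.3], travel=[[0.04, 0, -0.14], [0.04, 0, -0.14], [0.065, 0, -0.13], [0.065, 0, -0.13], [0.09, 0, -0.12], [0.09, 0, -0.12], [0.105, 0, -0.105], [0.105, 0, -0.105]], rotation=[[0, 0, 0], [0, 0, 0], [0, 0, 0], [0, 0, 0], [0, 0, 0], [0, 0, 0], [0, 0, 0], [0, 0, 0]])

```text
time: 15.45
tool_pos: [0.6037, 0.2522, 0.1139]
tcp_rot: [-0.224, 2.458, 0.071]
wrist_force: [6.2, -9.4, -3.9]
width: 0.463
grip_force: 30.8
```

Emit:
apply_moves(fingers=[0.3, 0.3, 0.3, 0.3, 0.3, 0.3, 0.3, 0.3, 0.3], travel=[[0.125, 0, -0.085], [0.125, 0, -0.085], [0.135, 0, -0.06], [0.135, 0, -0.06], [0.145, 0, -0.035], [0.145, 0, -0.035], [0.15, 0, -0.01], [0.15, 0, -0.01], [0, 0, 0]], rotation=[[0, 0, 0], [0, 0, 0], [0, 0, 0], [0, 0, 0], [0, 0, 0], [0, 0, 0], [0, 0, 0], [0, 0, 0], [0, 0, 0]])

```text
time: 16.35
tool_pos: [0.5474, 0.2403, 0.0914]
tcp_rot: [-0.223, 2.462, 0.066]
wrist_force: [4.3, -11.1, -3.6]
width: 0.458
grip_force: 32.3
```

```bash
python3 - <<'E'
from plan import *
s=read_state();p,r=cur();print(p,s["q"],s["wrist_force"],s["width"],s["grip_force"])
Ri=Rp.inv();q=Ri.apply(p-[P[0],P[1],0]);print("panel tcp",q,"handle approx",q-[.0634-.0548,0,.0955-.115])
E
```

```text
[0.54739757 0.24026617 0.09136352] [ 0.48478888 -0.0191452   2.37185835 -0.94627607  0.24134821 -0.40028857] [  4.25092891 -11.05252439  -3.60695618] 0.45822303435355594 32.28332966566086
panel tcp [-0.04893723 -0.03533495  0.09136352] handle approx [-0.05753723 -0.03533495  0.11086352]
```

Emit:
apply_moves(fingers=[0.3, 0.3], travel=[[0.08, 0, 0], [0, 0, 0]], rotation=[[0, 0, 0], [0, 0, 0]])

```text
time: 16.55
tool_pos: [0.5469, 0.2402, 0.091]
tcp_rot: [-0.222, 2.458, 0.067]
wrist_force: [13.4, -11.9, -7.5]
width: 0.46
grip_force: 33.8
```

Emit:
apply_moves(fingers=[1, 1, 1, 1, 1, 1, 1, 1, 1, 1], travel=[[0, 0, 0], [0, 0, 0], [0, 0, 0], [0, 0, 0], [0, 0, -0.2], [0, 0, -0.4], [0, 0, -0.6], [0, 0, -0.6], [0, 0, -0.6], [0, 0, -0.6]], rotation=[[0, 0, 0], [0, 0, 0], [0, 0, 0], [0, 0, 0], [0, 0, 0], [0, 0, 0], [0, 0, 0], [0, 0, 0], [0, 0, 0], [0, 0, 0]])

```text
time: 17.55
tool_pos: [0.453, 0.2277, 0.2095]
tcp_rot: [-0.228, 2.456, 0.078]
wrist_force: [0.0, 0.0, 0.8]
width: 0.999
grip_force: 0.0
```

```bash
python3 - <<'E'
from fit import *
from plan import P,pw,cur
C={n:read_camera(n) for n in("top","scene")}
p,r=cur();print(p,read_state()["q"])
def mk(c): return [dens(proj(c,[pw([-.0548,-.05,.115]),pw([-.0548,-.01,.115])]))]
a=overlay(C["top"],mk(C["top"]),"",150,225,170,250,5);b=overlay(C["scene"],mk(C["scene"]),"",145,225,290,370,5)
out=np.zeros((400,800,3),np.uint8);out[:375,:400]=a;out[:,400:]=b
cv2.imwrite("pics/off1.png",out)
E
```

```text
[0.45439066 0.22911973 0.21351623] [ 0.58577764 -0.42812364  2.42370044 -0.48403996  0.55445558 -0.83302114]
```

View pics/off1.png

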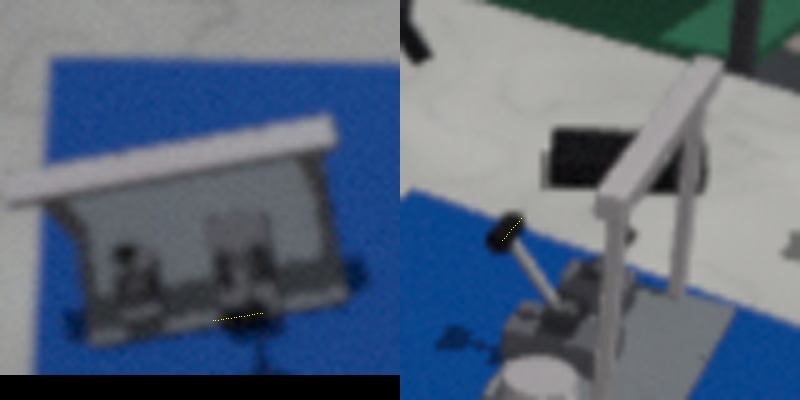

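The isolator is at its off stop: the push force rose, and the handle shows at scene (508,232) and top (247,318). Next is the jig.

```bash
python3 - <<'E'
from plan import *
p,r=cur();D0=lean(0)*F
D=R.from_matrix(np.c_[np.cross([np.cos(np.radians(-54)),np.sin(np.radians(-54)),0],[0,0,-1.]),[np.cos(np.radians(-54)),np.sin(np.radians(-54)),0],[0,0,-1]])
up=np.array([p[0],p[1],.33]);k=np.array([.531,-.274,.33])
rows(p,r,[(up,None,4),(None,D0,7),(k,None,13),(None,D,26),([.531,-.274,.12],None,6)])
E
```

```text
4 rows each travel [-0.368  0.001 -0.451] rot [0. 0. 0.]
7 rows each travel [0. 0. 0.] rot [0.002 0.933 0.   ]
13 rows each travel [ 0.027 -0.783  0.   ] rot [0. 0. 0.]
26 rows each travel [0. 0. 0.] rot [-0.    -0.     0.991]
6 rows each travel [0.  0.  0.7] rot [0. 0. 0.]
```

Emit:
apply_moves(fingers=[1, 1, 1, 1, 1, 1, 1, 1, 1, 1, 1], travel=[[-0.37, 0, -0.45], [-0.37, 0, -0.45], [-0.37, 0, -0.45], [-0.37, 0, -0.45], [0, 0, 0], [0, 0, 0], [0, 0, 0], [0, 0, 0], [0, 0, 0], [0, 0, 0], [0, 0, 0]], rotation=[[0, 0, 0], [0, 0, 0], [0, 0, 0], [0, 0, 0], [0, 0.93, 0], [0, 0.93, 0], [0, 0.93, 0], [0, 0.93, 0], [0, 0.93, 0], [0, 0.93, 0], [0, 0.93, 0]])

```text
time: 18.75
tool_pos: [0.456, 0.2281, 0.3245]
tcp_rot: [0.287, -3.12, 0.005]
wrist_force: [0.2, 0.8, -0.4]
width: 0.998
grip_force: 0.0
```

Emit:
apply_moves(fingers=[1, 1, 1, 1, 1, 1, 1, 1, 1, 1, 1, 1], travel=[[0.03, -0.78, 0], [0.03, -0.78, 0], [0.03, -0.78, 0], [0.03, -0.78, 0], [0.03, -0.78, 0], [0.03, -0.78, 0], [0.03, -0.78, 0], [0.03, -0.78, 0], [0.03, -0.78, 0], [0.03, -0.78, 0], [0.03, -0.78, 0], [0.03, -0.78, 0]], rotation=[[0, 0, 0], [0, 0, 0], [0, 0, 0], [0, 0, 0], [0, 0, 0], [0, 0, 0], [0, 0, 0], [0, 0, 0], [0, 0, 0], [0, 0, 0], [0, 0, 0], [0, 0, 0]])

```text
time: 19.95
tool_pos: [0.5235, -0.2373, 0.3246]
tcp_rot: [0.287, -3.122, 0.003]
wrist_force: [0.8, -0.1, 0.9]
width: 0.999
grip_force: 0.0
```

Emit:
apply_moves(fingers=[1, 1, 1, 1, 1, 1, 1, 1, 1, 1, 1, 1], travel=[[0.03, -0.78, 0], [0, 0, 0], [0, 0, 0], [0, 0, 0], [0, 0, 0], [0, 0, 0], [0, 0, 0], [0, 0, 0], [0, 0, 0], [0, 0, 0], [0, 0, 0], [0, 0, 0]], rotation=[[0, 0, 0.99], [0, 0, 0.99], [0, 0, 0.99], [0, 0, 0.99], [0, 0, 0.99], [0, 0, 0.99], [0, 0, 0.99], [0, 0, 0.99], [0, 0, 0.99], [0, 0, 0.99], [0, 0, 0.99], [0, 0, 0.99]])

```text
time: 21.15
tool_pos: [0.5291, -0.2743, 0.3245]
tcp_rot: [-1.592, -2.703, 0.009]
wrist_force: [0.0, 0.1, 0.2]
width: 0.997
grip_force: 0.0
```

Emit:
apply_moves(fingers=[0.7, 0.6, 0.6, 0.6, 0.6, 0.6, 0.6, 0.6, 0.6, 0.6, 0.6, 0.6], travel=[[0, 0, 0], [0, 0, 0], [0, 0, 0], [0, 0, 0], [0, 0, 0], [0, 0, 0], [0, 0, 0], [0, 0, 0], [0, 0, 0], [0, 0, 0], [0, 0, 0], [0, 0, 0]], rotation=[[0, 0, 0.99], [0, 0, 0.99], [0, 0, 0.99], [0, 0, 0.99], [0, 0, 0.99], [0, 0, 0.99], [0, 0, 0.99], [0, 0, 0.99], [0, 0, 0.99], [0, 0, 0.99], [0, 0, 0.99], [0, 0, 0.99]])

```text
time: 22.35
tool_pos: [0.5292, -0.2742, 0.3245]
tcp_rot: [-2.873, -1.271, 0.011]
wrist_force: [0.5, -0.6, 0.8]
width: 0.604
grip_force: 0.0
```

```bash
python3 - <<'E'
from plan import *
s=read_state();p,r=cur();a=np.radians(-54);y=np.array([np.cos(a),np.sin(a),0]);D=R.from_matrix(np.c_[np.cross(y,[0,0,-1.]),y,[0,0,-1]])
print(p,s["q"],s["time"],s["width"],r.as_matrix().round(3))
rows(p,r,[(None,D,2),([.531,-.274,.18],None,4),([.531,-.274,.08],None,5)])
E
```

```text
[ 0.52916946 -0.27423923  0.32451408] [-0.51680271  0.07437259  1.65390163 -0.00541393  1.41750186  0.22188785] 22.35 0.6037587737141188 [[ 0.673  0.74  -0.006]
 [ 0.74  -0.673 -0.003]
 [-0.006 -0.003 -1.   ]]
2 rows each travel [0. 0. 0.] rot [-0.011  0.031  0.977]
4 rows each travel [0.008 0.004 0.723] rot [0. 0. 0.]
5 rows each travel [0.  0.  0.4] rot [0. 0. 0.]
```

Emit:
apply_moves(fingers=[0.8, 0.8, 0.8, 0.8, 0.8, 0.8, 0.8, 0.8, 0.8, 0.8, 0.8, 0.8], travel=[[0, 0, 0], [0, 0, 0], [0.01, 0, 0.72], [0.01, 0, 0.72], [0.01, 0, 0.72], [0.01, 0, 0.72], [0, 0, 0.4], [0, 0, 0.4], [0, 0, 0.4], [0, 0, 0.4], [0, 0, 0.4], [0, 0, 0.02]], rotation=[[0, 0.03, 0.98], [0, 0.03, 0.98], [0, 0, 0], [0, 0, 0], [0, 0, 0], [0, 0, 0], [0, 0, 0], [0, 0, 0], [0, 0, 0], [0, 0, 0], [0, 0, 0], [0, 0, 0]])

```text
time: 23.55
tool_pos: [0.5279, -0.271, 0.0765]
tcp_rot: [-2.98, -0.975, 0.008]
wrist_force: [-0.1, -0.7, -0.9]
width: 0.795
grip_force: 0.0
```

Emit:
apply_moves(fingers=[0.6, 0.5, 0.4, 0.3, 0.1, 0.1, 0.1, 0.1, 0.1], travel=[[0, 0, 0], [0, 0, 0], [0, 0, 0], [0, 0, 0], [0, 0, 0], [0, 0, 0], [0, 0, 0], [0, 0, 0], [0, 0, 0]], rotation=[[0, 0, 0], [0, 0, 0], [0, 0, 0], [0, 0, 0], [0, 0, 0], [0, 0, 0], [0, 0, 0], [0, 0, 0], [0, 0, 0]], newtons=40)

```text
time: 24.45
tool_pos: [0.5324, -0.2742, 0.0828]
tcp_rot: [2.983, 0.976, 0.005]
wrist_force: [3.4, -3.7, 0.3]
width: 0.181
grip_force: 42.0
```

```bash
python3 - <<'E'
from plan import *
s=read_state();p,r=cur();print(p,s["q"],s["wrist_force"],s["torque"],s["width"]*85,s["grip_force"],r.as_matrix()[:,1])
E
```

```text
[ 0.53241968 -0.27422723  0.08280379] [-5.17388120e-01  2.51957485e-01  1.91088322e+00  3.69748192e-04
  9.73933374e-01  4.20769043e-01] [ 3.43427248 -3.65919999  0.25238694] [-0.56303592 -0.2901948   0.06091485] 15.364817517509135 42.022302746772766 [ 0.59109893 -0.80658775  0.0042729 ]
```

Emit:
apply_moves(fingers=[0.1, 0.1, 0.1, 0.1, 0.1, 0.1, 0.1, 0.1, 0.1, 0.1, 0.1, 0.1], travel=[[0, 0, 0], [0, 0, 0], [0, 0, 0], [0, 0, 0], [0, 0, 0], [0, 0, 0], [0, 0, 0], [0, 0, 0], [0, 0, 0], [0, 0, 0], [0, 0, 0], [0, 0, 0]], rotation=[[0, 0, -0.67], [0, 0, -0.67], [0, 0, -0.67], [0, 0, -0.67], [0, 0, -0.67], [0, 0, -0.67], [0, 0, -0.67], [0, 0, -0.67], [0, 0, -0.67], [0, 0, -0.67], [0, 0, 0], [0, 0, 0]])

```text
time: 25.65
tool_pos: [0.5333, -0.2748, 0.0828]
tcp_rot: [2.463, 1.94, 0.004]
wrist_force: [5.5, -6.8, -2.8]
width: 0.179
grip_force: 41.7
```

```bash
python3 - <<'E'
from plan import *
s=read_state();p,r=cur();y=r.as_matrix()[:,1];print(p,s["wrist_force"],s["torque"],s["width"]*85,np.degrees(np.arctan2(y[1],y[0])))
E
```

```text
[ 0.53325181 -0.27477869  0.08282929] [ 5.53598831 -6.77581537 -2.81593632] [-0.68859691 -0.54055785  0.04874093] 15.256001193171072 -13.562346628428328
```

The moment about z is back to its pre-turn value, so the table is seated in the detent. I'll release, lift clear and look.

Emit:
apply_moves(fingers=[0.7, 0.7, 0.7, 0.7, 0.7, 0.7, 0.7, 0.7, 0.7, 0.7, 0.7], travel=[[0, 0, 0], [0, 0, 0], [0, 0, 0], [0, 0, -0.2], [0, 0, -0.4], [0, 0, -0.7], [0, 0, -0.9], [0, 0, -0.9], [0, 0, -0.9], [0, 0, -0.9], [0, 0, 0]], rotation=[[0, 0, 0], [0, 0, 0], [0, 0, 0], [0, 0, 0], [0, 0, 0], [0, 0, 0], [0, 0, 0], [0, 0, 0], [0, 0, 0], [0, 0, 0], [0, 0, 0]])

```text
time: 26.75
tool_pos: [0.5337, -0.2743, 0.3365]
tcp_rot: [2.458, 1.935, 0.011]
wrist_force: [0.1, -0.3, 1.5]
width: 0.699
grip_force: 0.0
```

```bash
python3 - <<'E'
from plan import *
c=read_camera("scene");im=c["image"][235:320,180:280,::-1]
cv2.imwrite("pics/jig2.png",cv2.resize(im,None,fx=6,fy=6,interpolation=cv2.INTER_CUBIC))
l=tip_of("scene","round_socket");print([(a["location"],a["p"]) for a in l[:2]])
s=read_state();p,r=cur();print(p,s["q"],s["time"])
E
```

```text
[([338.4, 175.4], 0.42)]
[ 0.53130354 -0.27299378  0.32923414] [-5.17140391e-01  6.97150457e-02  1.65041895e+00  1.39237593e-03
  1.41731557e+00 -2.80638228e-01] 26.85
```

View pics/jig2.png

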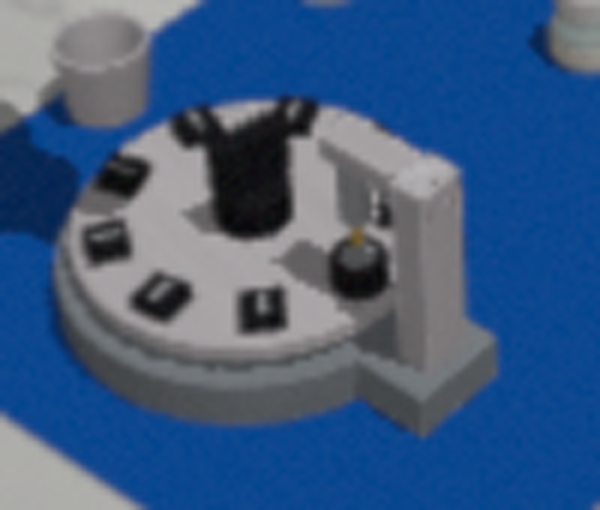

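The round socket at (358,262) sits directly under the probe tip at (357,238). Back to the isolator.

```bash
python3 - <<'E'
from plan import *
p,r=cur();D0=lean(0)*F;L=R.from_rotvec([-.222,2.458,.067]);z=L.apply([0,0,1]);g=np.array([.547,.2402,.0915])
pre=g-.14*z;print(pre)
rows(p,r,[([pre[0],pre[1],.33],None,12),(None,D0,19),(None,L,7),(pre,None,5),(g,None,8)])
E
```

```text
[0.46076279 0.22561539 0.20081803]
12 rows each travel [ 0.78  -0.309 -0.002] rot [0. 0. 0.]
19 rows each travel [0. 0. 0.] rot [ 0.002  0.002 -1.001]
7 rows each travel [0. 0. 0.] rot [ 0.014 -0.92   0.006]
5 rows each travel [0.323 0.004 0.403] rot [0. 0. 0.]
8 rows each travel [-0.   -0.    0.35] rot [0. 0. 0.]
```

Emit:
apply_moves(fingers=[1, 1, 1, 1, 1, 1, 1, 1, 1, 1, 1, 1], travel=[[0.78, -0.31, 0], [0.78, -0.31, 0], [0.78, -0.31, 0], [0.78, -0.31, 0], [0.78, -0.31, 0], [0.78, -0.31, 0], [0.78, -0.31, 0], [0.78, -0.31, 0], [0.78, -0.31, 0], [0.78, -0.31, 0], [0.78, -0.31, 0], [0.78, -0.31, 0]], rotation=[[0, 0, 0], [0, 0, 0], [0, 0, 0], [0, 0, 0], [0, 0, 0], [0, 0, 0], [0, 0, 0], [0, 0, 0], [0, 0, 0], [0, 0, 0], [0, 0, 0], [0, 0, 0]])

```text
time: 28.05
tool_pos: [0.4579, 0.2271, 0.3248]
tcp_rot: [-2.467, -1.942, 0.004]
wrist_force: [-0.1, -0.4, 0.5]
width: 0.997
grip_force: 0.0
```

Emit:
apply_moves(fingers=[1, 1, 1, 1, 1, 1, 1, 1, 1, 1, 1, 1], travel=[[0, 0, 0], [0, 0, 0], [0, 0, 0], [0, 0, 0], [0, 0, 0], [0, 0, 0], [0, 0, 0], [0, 0, 0], [0, 0, 0], [0, 0, 0], [0, 0, 0], [0, 0, 0]], rotation=[[0, 0, -1], [0, 0, -1], [0, 0, -1], [0, 0, -1], [0, 0, -1], [0, 0, -1], [0, 0, -1], [0, 0, -1], [0, 0, -1], [0, 0, -1], [0, 0, -1], [0, 0, -1]])

```text
time: 29.25
tool_pos: [0.4583, 0.2254, 0.3246]
tcp_rot: [-0.847, -3.021, 0.002]
wrist_force: [1.1, 0.8, -0.0]
width: 0.997
grip_force: 0.0
```

Emit:
apply_moves(fingers=[1, 1, 1, 1, 1, 1, 1], travel=[[0, 0, 0], [0, 0, 0], [0, 0, 0], [0, 0, 0], [0, 0, 0], [0, 0, 0], [0, 0, 0]], rotation=[[0, 0, -1], [0, 0, -1], [0, 0, -1], [0, 0, -1], [0, 0, -1], [0, 0, -1], [0, 0, -1]])

```text
time: 29.95
tool_pos: [0.4583, 0.2254, 0.3246]
tcp_rot: [0.292, -3.124, -0.0]
wrist_force: [0.8, 0.8, 0.1]
width: 1.0
grip_force: 0.0
```

Emit:
apply_moves(fingers=[1, 1, 1, 1, 1, 1, 1, 1], travel=[[0, 0, 0], [0, 0, 0], [0, 0, 0], [0, 0, 0], [0, 0, 0], [0, 0, 0], [0, 0, 0], [0, 0, 0]], rotation=[[0, -0.92, 0], [0, -0.92, 0], [0, -0.92, 0], [0, -0.92, 0], [0, -0.92, 0], [0, -0.92, 0], [0, -0.92, 0], [0, 0, 0]])

```text
time: 30.75
tool_pos: [0.4559, 0.2244, 0.3208]
tcp_rot: [-0.227, 2.465, 0.077]
wrist_force: [-0.6, 0.2, -0.6]
width: 1.0
grip_force: 0.0
```

```bash
python3 - <<'E'
from plan import *
p,r=cur();L=R.from_rotvec([-.222,2.458,.067]);z=L.apply([0,0,1]);g=np.array([.547,.2402,.0915])
print(p,read_state()["q"])
rows(p,r,[(None,L,1),(g-.14*z,None,5),(g,None,8)])
E
```

```text
[0.45586103 0.22435511 0.32081182] [ 0.56868217 -0.5121566   2.26567365 -0.33687456  0.78638825 -1.02086628]
1 rows each travel [0. 0. 0.] rot [ 0.082 -0.067  0.008]
5 rows each travel [0.284 0.005 0.387] rot [0. 0. 0.]
8 rows each travel [-0.   -0.    0.35] rot [0. 0. 0.]
```

Emit:
apply_moves(fingers=[1, 1, 1, 1, 1, 1, 1, 1, 1, 1], travel=[[0.28, 0, 0.39], [0.28, 0, 0.39], [0.28, 0, 0.39], [0.28, 0, 0.39], [0.28, 0, 0.39], [0, 0, 0.35], [0, 0, 0.35], [0, 0, 0.35], [0, 0, 0], [0, 0, 0]], rotation=[[0.08, -0.07, 0], [0, 0, 0], [0, 0, 0], [0, 0, 0], [0, 0, 0], [0, 0, 0], [0, 0, 0], [0, 0, 0], [0, 0, 0], [0, 0, 0]])

```text
time: 31.75
tool_pos: [0.4992, 0.2317, 0.1655]
tcp_rot: [-0.219, 2.454, 0.068]
wrist_force: [0.1, 0.1, -0.0]
width: 0.999
grip_force: 0.0
```

```bash
python3 - <<'E'
from plan import *
p,r=cur();L=R.from_rotvec([-.222,2.458,.067]);g=np.array([.547,.2402,.0915])
print(p,read_state()["q"])
rows(p,r,[(g,None,6)])
E
```

```text
[0.49918145 0.23167881 0.16552294] [ 0.53015853 -0.255702    2.40572806 -0.59424121  0.40914981 -0.73914344]
6 rows each travel [0.029 0.002 0.294] rot [0. 0. 0.]
```

Emit:
apply_moves(fingers=[1, 1, 1, 1, 1, 1, 1], travel=[[0.03, 0, 0.29], [0.03, 0, 0.29], [0.03, 0, 0.29], [0.03, 0, 0.29], [0.03, 0, 0.29], [0.03, 0, 0.29], [0, 0, 0]], rotation=[[0, 0, 0], [0, 0, 0], [0, 0, 0], [0, 0, 0], [0, 0, 0], [0, 0, 0], [0, 0, 0]])

```text
time: 32.45
tool_pos: [0.5465, 0.2399, 0.0926]
tcp_rot: [-0.22, 2.452, 0.069]
wrist_force: [-1.1, 0.3, 0.3]
width: 1.001
grip_force: 0.0
```

Emit:
apply_moves(fingers=[0.55, 0.45, 0.4, 0.3, 0.3, 0.3, 0.3, 0.3], travel=[[0, 0, 0], [0, 0, 0], [0, 0, 0], [0, 0, 0], [0, 0, 0], [0, 0, 0], [0, 0, 0], [0, 0, 0]], rotation=[[0, 0, 0], [0, 0, 0], [0, 0, 0], [0, 0, 0], [0, 0, 0], [0, 0, 0], [0, 0, 0], [0, 0, 0]], newtons=30)

```text
time: 33.25
tool_pos: [0.5466, 0.24, 0.0945]
tcp_rot: [-0.219, 2.449, 0.07]
wrist_force: [-5.5, -4.4, 5.9]
width: 0.472
grip_force: 29.1
```

```bash
python3 - <<'E'
from plan import *
s=read_state();p,r=cur();print(p,s["q"],s["wrist_force"],s["width"])
end=p+np.array([.6575-.5469,.2633-.2402,0])
u=end-p;u/=np.linalg.norm(u)
th=-.7+np.arange(1,9)*1.4/8
pts=[p+u*.085*(np.sin(t)+np.sin(.7))+np.array([0,0,.085*(np.cos(t)-np.cos(.7))]) for t in th]
rows(p,r,[(x,None,2) for x in pts])
E
```

```text
[0.54656532 0.23995439 0.09453103] [ 0.48707277 -0.0283924   2.38006516 -0.99516082  0.23765596 -0.3479906 ] [-5.50036925 -4.36685998  5.92076384] 0.4716064777401296
2 rows each travel [-0.148  0.003  0.011] rot [0. 0. 0.]
2 rows each travel [-0.144  0.004  0.036] rot [0. 0. 0.]
2 rows each travel [-0.136  0.004  0.061] rot [0. 0. 0.]
2 rows each travel [-0.123  0.004  0.083] rot [0. 0. 0.]
2 rows each travel [-0.106  0.004  0.103] rot [0. 0. 0.]
2 rows each travel [-0.087  0.004  0.12 ] rot [0. 0. 0.]
2 rows each travel [-0.065  0.004  0.134] rot [0. 0. 0.]
2 rows each travel [-0.04   0.004  0.143] rot [0. 0. 0.]
```

Emit:
apply_moves(fingers=[0.3, 0.3, 0.3, 0.3, 0.3, 0.3, 0.3, 0.3], travel=[[-0.15, 0, 0.01], [-0.15, 0.005, 0.01], [-0.145, 0.005, 0.035], [-0.145, 0.005, 0.035], [-0.135, 0.005, 0.06], [-0.135, 0.005, 0.06], [-0.125, 0.005, 0.085], [-0.125, 0.005, 0.085]], rotation=[[0, 0, 0], [0, 0, 0], [0, 0, 0], [0, 0, 0], [0, 0, 0], [0, 0, 0], [0, 0, 0], [0, 0, 0]])

```text
time: 34.05
tool_pos: [0.6002, 0.251, 0.1145]
tcp_rot: [-0.219, 2.45, 0.069]
wrist_force: [-3.6, -4.4, 6.3]
width: 0.467
grip_force: 38.6
```

Emit:
apply_moves(fingers=[0.3, 0.3, 0.3, 0.3, 0.3, 0.3, 0.3, 0.3, 0.3], travel=[[-0.105, 0.005, 0.105], [-0.105, 0.005, 0.105], [-0.085, 0.005, 0.12], [-0.085, 0.005, 0.12], [-0.065, 0.005, 0.135], [-0.065, 0.005, 0.135], [-0.04, 0.005, 0.145], [-0.04, 0.005, 0.145], [0, 0, 0]], rotation=[[0, 0, 0], [0, 0, 0], [0, 0, 0], [0, 0, 0], [0, 0, 0], [0, 0, 0], [0, 0, 0], [0, 0, 0], [0, 0, 0]])

```text
time: 34.95
tool_pos: [0.6562, 0.2629, 0.0951]
tcp_rot: [-0.218, 2.448, 0.07]
wrist_force: [5.2, -3.9, 3.0]
width: 0.467
grip_force: 34.1
```

Emit:
apply_moves(fingers=[0.3, 0.3], travel=[[-0.02, 0, 0.08], [0, 0, 0]], rotation=[[0, 0, 0], [0, 0, 0]])

```text
time: 35.15
tool_pos: [0.6582, 0.2633, 0.0933]
tcp_rot: [-0.218, 2.448, 0.069]
wrist_force: [-6.2, -5.5, 11.9]
width: 0.461
grip_force: 36.6
```

It's at the on stop, since the force now opposes the push. I'll release and back out along the tool axis.

Emit:
apply_moves(fingers=[1, 1, 1, 1, 1, 1, 1, 1, 1, 1, 1], travel=[[0, 0, 0], [0, 0, 0], [0, 0, 0], [0, 0, 0], [0, 0, -0.2], [0, 0, -0.4], [0, 0, -0.6], [0, 0, -0.8], [0, 0, -0.8], [0, 0, -0.8], [0, 0, -0.8]], rotation=[[0, 0, 0], [0, 0, 0], [0, 0, 0], [0, 0, 0], [0, 0, 0], [0, 0, 0], [0, 0, 0], [0, 0, 0], [0, 0, 0], [0, 0, 0], [0, 0, 0]])

```text
time: 36.25
tool_pos: [0.5189, 0.2401, 0.2618]
tcp_rot: [-0.22, 2.452, 0.071]
wrist_force: [0.8, 0.1, 0.4]
width: 0.999
grip_force: 0.0
```

```bash
python3 - <<'E'
from fit import *
from plan import pw,cur
C={n:read_camera(n) for n in("top","scene")}
print(cur()[0],read_state()["wrist_force"],read_state()["time"])
a=overlay(C["top"],[],"",150,225,170,250,5);b=overlay(C["scene"],[],"",145,310,190,370,2.2)
out=np.zeros((400,800,3),np.uint8);out[:375,:400]=a;out[:b.shape[0],400:400+b.shape[1]]=b[:400]
cv2.imwrite("pics/end1.png",out)
E
```

```text
[0.52065647 0.24161894 0.26785108] [0.90332292 0.30727444 1.53964834] 36.35
```

View pics/end1.png

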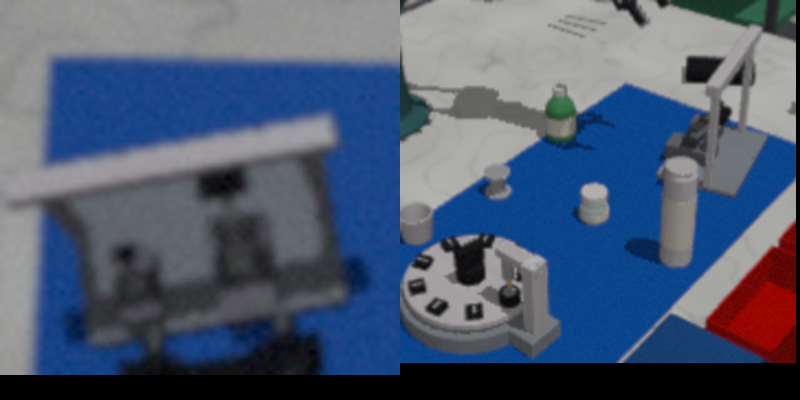

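The isolator handle is back in its on position under the bar, at top (222,183) as it started. The round socket is under the probe, the short lever and bystanders look unchanged, and the gripper is clear.

```bash
python3 -c "
from workcell import *
print(finish_job())"
```

```text
the job is handed in; nothing more can be done
None
```

I switched the isolator off, turned the table one step so the round socket sits under the probe, switched the isolator fully on again, and handed the job in at about 36 s of the 69 s allowed; the final pictures show the short lever and the bystanders in view unmoved.

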